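Close the guard and hold the indexing knob at the third click

TASK

Bring the clear guard down over the coupling hub and set it gently onto its rim, fully shut, never letting it slam. Then turn the black indexing knob clockwise, seen from above, counting the clicks from the red home mark to the third click without running past it, and finish while still holding the knob there: it springs back if it is let go. Do not turn the knob while the guard is open, and leave the loose coupling, screwdriver and bolt where they lie.

Things in the scene. Friction and masses are not known exactly. Their poses are not given: they have to be found in the camera images.
- indexer: Indexing fixture on the bench: steel plate 200 (x) x 320 (y) x 12 mm; green square pocket (130 mm, rim 78 mm above the bench) centred at its x, y = (20, 85) mm; green round pedestal (90 mm across, black dial on top at 61 mm) with the knob at (-20, -90) mm. Origin: centre of the plate's underside. z up; its yaw varies.
- guard_hinge (a point): Middle of the guard's hinge axis, on the pocket's far (+x) rim, 84 mm above the bench: (87, 85, 84) mm in the indexer's frame. The axis runs along the indexer's y.
- guard (a joint): Guard angle (rad): 0 = fully shut, level on the rim, reaching from the hinge towards the indexer's -x; 1.57 = upright above the hinge; 1.75 = open stop. Starts at 1.15 to 1.6. Stiff hinge (friction 0.10 N m; guard 0.25 kg, +-20%): stays put above about 1.1, falls shut from lower if let go.
- guard_tab (a point): Grip point of the guard's black tab. Guard: clear sheet in a yellow frame, 135 mm from hinge to free edge, 132 mm wide, 8 mm thick. The tab, mid free edge, is 24 mm wide (along the hinge), 14 mm thick and sticks out 41 mm; this point is 28 mm out, 163 mm from the hinge axis. Pinched across the 24 mm (along the indexer's y) it can turn between fingers that keep pointing down.
- knob_grip (a point): On the knob's vertical axis, mid grip, 90 mm above the bench. Knob: black upright bar 52 mm long, 14 mm thick, 40 mm high (69 to 109 mm above the bench) on a 40 mm round hub; red pointer line on top at one end. At joint 0 the bar lies along the indexer's x, pointer to +x at the red home mark. Grip across the 14 mm. The point's x runs along the bar to the pointer.
- index_knob (a joint): Knob angle (rad), 0 at home, growing clockwise seen from above. A click (resistance rises, then drops) at each white mark, every 0.349 rad (20 deg): 0.349, 0.698, third 1.047, 1.396, 1.745; end stop 1.83. A spring pulls it home (0.06 N m at 0, 0.09 at the third); clicks add or take up to 0.06. It flies back to 0 when let go. The hub in the pocket turns with it.
- coupling: Bystander: loose aluminium coupling with a red middle, 44 mm diameter, 52 mm high, standing on the bench on the +y side of the fixture. Origin under its centre.
- screwdriver: Bystander: screwdriver 200 mm long lying on the bench on the robot's side of the fixture, under 40 mm high. Origin under its middle.
- bolt: Bystander: dark steel bolt 91 mm long, head 24 mm across, lying on the bench on the -y side of the fixture. Origin under its middle.

How it is judged:
On the way, in this order (a step that is already met when the one before it is completed fails the run):
1. the guard is fully shut (value of joint guard below 0.04 rad and value of joint index_knob below 0.15 rad), for 0.3 s.
2. the fingers hold the knob at the third click (value of joint index_knob between 0.96 and 1.134 rad and contact force between the fingers and index_knob above 1.5 N), for 0.3 s.
At the end, for the whole second after the job is handed in: The fingers hold the knob (contact force over 1.5 N) still at the third click (1.047 rad, 5 degrees either way), the guard is fully shut (under 0.04 rad), and coupling, screwdriver and bolt lie within 30 mm of where they started (all of step 2 and velocity of joint index_knob between -0.1 and 0.1 rad/s and value of joint guard below 0.04 rad and distance of each of coupling, screwdriver, bolt from where it was at the start of the episode below 0.03 m); the arm keeps its last pose, push and grip.
It fails at once if the guard slams: over 1.3 rad/s within its last 0.12 rad (value of joint guard below 0.12 rad and velocity of joint guard below -1.3 rad/s).
It fails at once if the knob runs past the third click towards the fourth (over 1.25 rad) (value of joint index_knob above 1.25 rad).
It fails at once if the knob is turned (over 0.2 rad) while the guard is open (over 0.1 rad) (value of joint index_knob above 0.2 rad and value of joint guard above 0.1 rad).
It fails at once if coupling, screwdriver or bolt knocked away (over 30 mm) (distance of any of coupling, screwdriver, bolt from where it was at the start of the episode above 0.03 m).
It also fails if it takes over 50 s, if anything falls off the work surface, if the arm or the gripper's body presses on something with over 40 N, if the wrist force passes 120 N, or if a joint passes its speed limit or range.

ROBOT

A 6-joint arm with a two-finger parallel gripper is mounted at the origin on the work surface. World frame = base frame: x ahead of the robot, y to its left, z up, the work surface at z = 0. Lengths are in m, angles in rad, forces in N, time in s.
With the tool pointing down it reaches from about 0.275 to 0.875 m from the base axis. Payload 12.5 kg.
Tool frame: the origin (TCP) lies midway between the tips of the shut fingers; the grasp point (between the pads) lies 19 mm behind it; z points along the fingers, y is the line along which they close (so a half turn about z gives the same grasp; the last joint's range is limited). The gripper opens to 85 mm and grips with 20 to 120 N. Pads are 22 mm wide; open, the fingers measure 114 mm over their backs; the gripper's body (76 mm by 85 mm) begins 54 mm behind the grasp point. The pads swing forward as they close: fully open they stand 13 mm farther back than shut.
Start: joints at [1.112, 0.351, 1.652, -0, 1.139, -0.085], TCP at [0.201, 0.512, 0.202] pointing down, gripper open.
Joint ranges: [-2.75, 2.75], [-0.79, 2.1], [0.01, 2.65], [-1.57, 4.71], [0.07, 3.14], [-2.87, 2.87]. Speed limits (rad/s): [2.22, 2.22, 2.79, 3.14, 3.14, 3.14].

INTERFACE

Orientations are given as a rotation vector (axis times angle).
In Python, from bench import bot gives the robot as it stands.
- The arm moves only by the tool move_arm, never from a script. Its arguments are lists of equal length, an entry for each row: "dr": the turn, a rotation vector about the world's x, y, z as a fraction of full scale, a list of three; "xyz": the shift along the world's x, y, z as a fraction of full scale, a list of three; "gripper": the closure, from -1 (fully open) to 1 (shut). A call has 1 to 12 rows; each row is the pose to reach, as a shift and turn from the pose commanded when the call began; what a row does not reach only later rows make up. Full scale, the value 1, is 10 cm for a shift and pi/2 rad for a turn. A row lasts 1/12 s, in which the tool goes at most 41.7 mm and 7.16 degrees, less where a joint would pass 70% of its speed; a pose out of reach is approached as far as the arm can. A call with a number of a shift or a turn outside -1 to 1 is refused whole. A call with a gripper value outside its range is refused whole. The fingers move at their own pace and stop on an object; "newtons" is the grip in N (left out, the last holds). Time passes only in rows, so rows that repeat a pose let the fingers close. It gives the time, the measured TCP pose, the force, the opening and the grip force at its end, in the units of the state.
- bot.sense(): the state, without advancing time (a new reading comes with each control period).
- bot.capture(name): name is "side" or "top"; returns a dict with "image" (480x640x3 uint8, blue, green, red), "camera_matrix" (3x3 intrinsics, pixels), "k1" (the pictures are not rectified: a ray, as slopes to the right and down, at radius r is drawn at 1 + k1 r^2 times it, then the intrinsics apply), "cam_to_world" (4x4, takes a point from camera to world coordinates). Camera axes: x right, y up, looking along -z (the intrinsics and any distortion apply to the point x, -y, -z); pixel columns grow to the right and rows downward; lengths in m; the calibration is good to about 2 mm. A picture is of the moment at which its call begins. There is no depth.
- bot.job_done(): hands the job in; it is judged then, once.
Trained networks look in the newest picture that a camera, given by its name, has taken for a name from the list of things; names that differ only in an ending like _2 or _b are one class to them, and where a whole thing is asked for, a point or a joint stands for the part that bears it (a point fixed in the world has none). Each returns a list of dicts, best first, with "score" (0 to 1); they miss things now and then, are a little off and sometimes report something else, mostly with a low value. They report only what shows in the picture. A call takes as long as a camera call.
- bot.silhouettes(camera, name): "region" (480x640 bool, what is visible of it) and "location" ([column, row] in pixels, amid what is visible of it).
The state is a dict: "clock": time; "q": joint angles; "qvel": joint speeds; "joint_torque": joint torques, N m; "ee_pos": TCP position; "tool_rot": TCP orientation; "wrist_force": force on the tool from outside, world axes, zero at the start; "wrist_torque": the same for the moment, N m; "opening": finger opening in m; "gripper_force": force on a finger pad.
Only numpy, scipy, OpenCV 4.12 (cv2) and the standard library are available. Lean on these libraries where they do the work, as an engineer would, in place of code of your own. Each camera call takes 0.05 s, during which the arm holds its last target. There are 200 camera calls.

## Working session

There is one attempt and no reset: what is moved stays moved. The work goes in short steps, Python scripts to look and compute and a tool call to move; the robot and the scene stay as the last step left them, time stands still between calls to the robot, and variables do not carry over. Pictures are saved under pics/ and viewed, at most 10 in all, crops included, and the job is handed in when it is done.

Besides the shell and the picture viewer there is one more tool, called after "Emit:" as a command line: name --argument value ..., lists and objects as JSON in quotes. move_arm: Moves the arm, as the interface text tells. Its arguments: {"type":"object","properties":{"dr":{"type":"array"},"xyz":{"type":"array"},"gripper":{"type":"array"},"newtons":{"type":"number"}},"required":["dr","xyz","gripper"]}

```bash
mkdir -p pics; ls
python3 - <<'E'
from bench import bot
import cv2,numpy as np
s=bot.sense();print(s)
for c in("top","side"):
    r=bot.capture(c);cv2.imwrite(f"pics/{c}0.png",r["image"]);np.savez(f"{c}0.npz",**{k:np.array(v) for k,v in r.items()})
    print(c,r["camera_matrix"],r["k1"],r["cam_to_world"])
    for n in("indexer","guard","guard_tab","knob_grip","coupling","screwdriver","bolt"):
        print(n,[(round(d["score"],2),d["location"],int(d["region"].sum())) for d in bot.silhouettes(c,n)][:2])
E
```

```text
pics
{'clock': 0.0, 'q': array([ 1.11238233e+00,  3.51240817e-01,  1.65242949e+00, -2.14115785e-06,
        1.13910466e+00, -8.46202725e-02]), 'qvel': array([-0.00066914, -0.00012754,  0.00120361,  0.00061692,  0.00103272,
        0.00085739]), 'joint_torque': array([ 1.03865521e-03, -5.06090105e+01, -2.91399461e+01,  5.62178656e-06,
        4.44933379e-03,  4.98061343e-05]), 'ee_pos': array([0.20065542, 0.51169436, 0.20125388]), 'tool_rot': array([-5.83681474e-01, -3.08657361e+00,  1.78977868e-03]), 'wrist_force': array([-0.12682766,  0.78677062,  0.05817283]), 'wrist_torque': array([-0.01558938, -0.03339781, -0.01536964]), 'gripper_force': 0.0, 'opening': 0.08544619099574559}
top [[445.1373891    0.         316.55494758]
 [  0.         445.1373891  239.69614982]
 [  0.           0.           1.        ]] -0.0357485418051149 [[ 0.00977473  0.99017971 -0.13945824  0.44131223]
 [-0.99994894  0.00932142 -0.00390337 -0.00848857]
 [-0.00256509  0.13948928  0.99022026  0.79992416]
 [ 0.          0.          0.          1.        ]]
indexer [(0.62, [321.1, 242.2], 22555)]
guard [(0.67, [27
[... 237 characters left out ...]
6)]
bolt [(0.86, [469.7, 244.0], 536), (0.74, [387.1, 252.1], 632)]
side [[493.10402664   0.         310.42163587]
 [  0.         493.10402664 237.90564803]
 [  0.           0.           1.        ]] -0.07397531797912268 [[ 0.82208449  0.4095921  -0.39548881  0.17856816]
 [-0.56928283  0.60314518 -0.5586886  -0.55009848]
 [ 0.00970273  0.68443422  0.72901005  0.79485812]
 [ 0.          0.          0.          1.        ]]
indexer [(0.56, [310.9, 270.9], 16818)]
guard [(0.89, [313.7, 178.3], 2431)]
guard_tab []
knob_grip [(0.96, [329.9, 283.9], 656)]
coupling [(0.97, [237.4, 217.1], 506), (0.38, [332.4, 285.8], 636)]
screwdriver [(0.78, [249.4, 359.8], 945)]
bolt [(0.65, [394.0, 366.0], 515)]
```

View pics/top0.png

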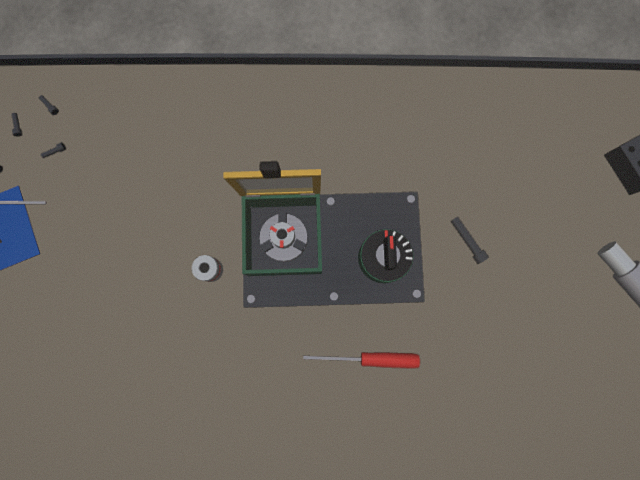

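View pics/side0.png

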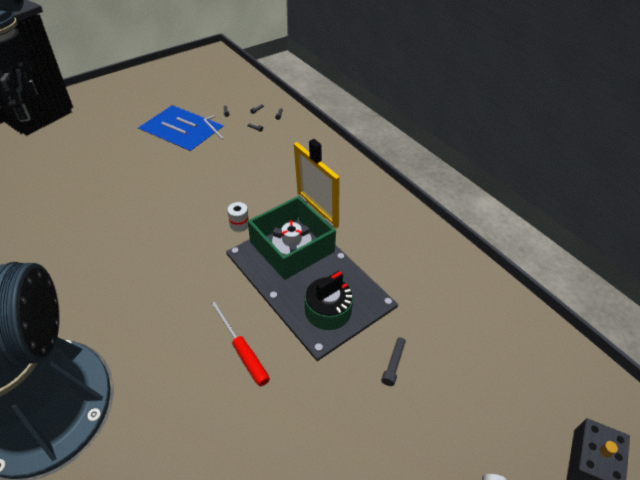

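The top view shows the guard nearly upright (tab at about 270,168), the pocket with its rim corners at about (243,196)–(322,272), and the knob at about (389,252). The side view shows the tab at about (315,150) and the knob at about (329,284). I'll zoom in to get exact corners.

Run:
```python
import cv2
a=cv2.imread("pics/top0.png")[150:310,220:440];cv2.imwrite("pics/topz.png",cv2.convertScaleAbs(cv2.resize(a,None,fx=3.6,fy=3.6,interpolation=cv2.INTER_CUBIC),alpha=1.7))
a=cv2.imread("pics/side0.png")[130:360,220:410];cv2.imwrite("pics/sidez.png",cv2.convertScaleAbs(cv2.resize(a,None,fx=2.6,fy=2.6,interpolation=cv2.INTER_CUBIC),alpha=1.7))
```

```text
(no output)
```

View pics/topz.png

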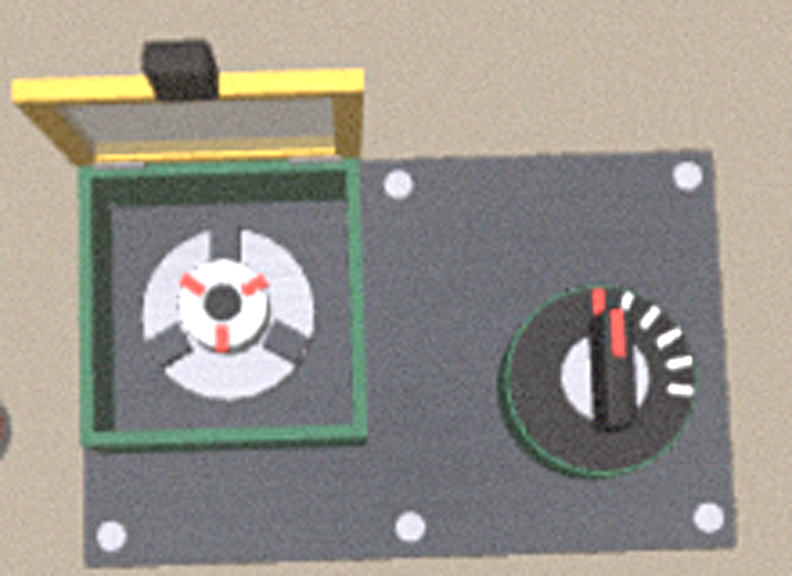

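View pics/sidez.png

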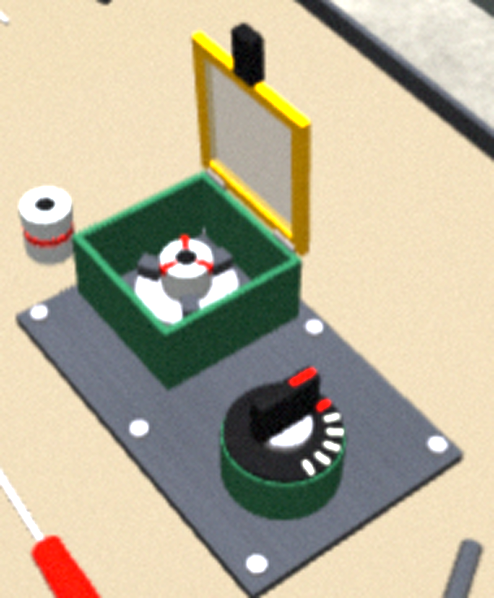

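```bash
cat > h.py <<'E'
import numpy as np
from scipy.optimize import least_squares
C={c:np.load(f"{c}0.npz") for c in("top","side")}
def proj(c,P):
    d=C[c];M=np.linalg.inv(d["cam_to_world"]);p=P@M[:3,:3].T+M[:3,3]
    u=np.c_[p[:,0],-p[:,1]]/-p[:,2:];u=u*(1+float(d["k1"])*(u**2).sum(1)[:,None])
    K=d["camera_matrix"];return u*[K[0,0],K[1,1]]+[K[0,2],K[1,2]]
def w(p,L): # indexer->world
    c,s=np.cos(p[2]),np.sin(p[2]);L=np.atleast_2d(L)
    return np.c_[p[0]+c*L[:,0]-s*L[:,1],p[1]+s*L[:,0]+c*L[:,1],L[:,2]]
def g(th,r,y=.085): return [.087-r*np.cos(th),y,.084+r*np.sin(th)]
E
cat > fit.py <<'E'
from h import *
T=lambda x,y:(x/3.6+220-.36,y/3.6+150-.36)
S=lambda x,y:(x/2.6+220-.3,y/2.6+130-.3)
pl=[(.1,-.16,.012),(-.1,-.16,.012),(-.1,.16,.012)]
pk=[(.085,.15,.078),(.085,.02,.078),(-.045,.02,.078),(-.045,.15,.078)]
top=[T(712,152),T(736,546),T(86,566),T(82,168),T(360,160),T(367,438),T(83,446)]
sd=[S(462,456),S(255,597),S(18,319),S(206,175),S(300,260),S(168,328),S(76,240)]
f=lambda p:np.r_[(proj("top",w(p,pl+pk))-top).ravel(),(proj("side",w(p,pl+pk))-sd).ravel()]
r=least_squares(f,[.42,0,0],loss="soft_l1");p=r.x;print(p,f(p).reshape(-1,2).round(1).tolist())
gt=[T(13,92),T(363,80),T(180,55)];gs=[S(197,36),S(308,125),S(246,30)]
G=lambda th:w(p,[g(th,.135,.151),g(th,.135,.019),g(th,.176)])
f2=lambda t:np.r_[(proj("top",G(t[0]))-gt).ravel(),(proj("side",G(t[0]))-gs).ravel()]
t=least_squares(f2,[1.4],loss="soft_l1").x[0];print("th",t,f2([t]).reshape(-1,2).round(1).tolist())
print("tab",w(p,g(t,.163)),"knob",w(p,(-.02,-.09,.09)),"shut tab",w(p,g(0,.163)))
np.save("p.npy",np.r_[p,t])
E
python3 fit.py
```

```text
[ 0.53756271 -0.03445879  0.03959628] [[1.3, -1.1], [1.7, 0.5], [0.0, 0.5], [-0.2, -1.1], [0.7, -1.2], [1.2, -0.3], [0.0, -0.2], [0.5, -1.2], [-1.6, -0.5], [-1.9, -1.7], [-1.3, -1.6], [0.3, 0.3], [-1.7, 3.1], [-2.3, -1.5]]
th 1.51618082175483 [[0.8, -0.9], [1.3, -0.6], [0.0, 0.2], [-0.9, -0.8], [-1.2, -0.2], [-0.0, 0.8]]
tab [[0.61223878 0.05356633 0.24675696]] knob [[ 0.52114112 -0.12517996  0.09      ]] shut tab [[0.45825747 0.04746605 0.084     ]]
```

Pose found: indexer at (0.538, −0.034) with yaw 0.04, guard angle about 1.52, tab at (0.612, 0.054, 0.247). Now moving over the tab.

Emit:
move_arm --dr '[[0,0,0.13],[0,0,0.263],[0,0,0.263],[0,0,0.263],[0,0,0.263],[0,0,0.263]]' --xyz '[[0.2,-0.2,0.3],[0.4,-0.45,0.6],[0.6,-0.7,1],[0.83,-0.92,1],[0.83,-0.92,1],[0.83,-0.92,1]]' --gripper '[-1,-1,-1,-1,-1,-1]'

```text
clock: 1.3
ee_pos: [0.2849, 0.4193, 0.3025]
tool_rot: [-0.057, 3.14, 0.002]
wrist_force: [-1.0, 0.4, -1.1]
opening: 0.0852
gripper_force: 0.0
```

Emit:
move_arm --dr '[[0,0,0],[0,0,0],[0,0,0],[0,0,0],[0,0,0]]' --xyz '[[0.3,-0.3,0],[0.6,-0.6,0],[0.83,-0.92,0],[0.83,-0.92,0],[0.83,-0.92,0]]' --gripper '[-1,-1,-1,-1,-1]'

```text
clock: 1.72
ee_pos: [0.3671, 0.3274, 0.3011]
tool_rot: [0.057, -3.14, 0.001]
wrist_force: [-0.4, 0.2, 0.1]
opening: 0.0856
gripper_force: 0.0
```

Emit:
move_arm --dr '[[0,0,0],[0,0,0],[0,0,0],[0,0,0],[0,0,0]]' --xyz '[[0.3,-0.3,0],[0.6,-0.6,0],[0.83,-0.92,0],[0.83,-0.92,0],[0.83,-0.92,0]]' --gripper '[-1,-1,-1,-1,-1]'

```text
clock: 2.13
ee_pos: [0.4498, 0.2363, 0.3011]
tool_rot: [0.059, -3.14, -0.0]
wrist_force: [-0.4, 1.0, -0.5]
opening: 0.0853
gripper_force: 0.0
```

Emit:
move_arm --dr '[[0,0,0],[0,0,0],[0,0,0],[0,0,0],[0,0,0]]' --xyz '[[0.3,-0.3,0],[0.6,-0.6,0],[0.83,-0.92,0],[0.83,-0.92,0],[0.83,-0.92,0]]' --gripper '[-1,-1,-1,-1,-1]'

```text
clock: 2.55
ee_pos: [0.5327, 0.1451, 0.3011]
tool_rot: [0.061, -3.14, -0.001]
wrist_force: [-0.1, 0.7, -0.3]
opening: 0.0856
gripper_force: 0.0
```

Emit:
move_arm --dr '[[0,0,0],[0,0,0],[0,0,0],[0,0,0],[0,0,0],[0,0,0]]' --xyz '[[0.3,-0.3,0],[0.6,-0.6,0],[0.79,-0.9,0],[0.79,-0.9,0],[0.79,-0.9,0],[0.79,-0.9,0]]' --gripper '[-1,-1,-1,-1,-1,-1]'

```text
clock: 3.05
ee_pos: [0.611, 0.0565, 0.3017]
tool_rot: [0.065, -3.14, -0.001]
wrist_force: [0.6, 0.6, 0.4]
opening: 0.0855
gripper_force: 0.0
```

Emit:
move_arm --dr '[[0,0,0],[0,0,0],[0,0,0],[0,0,0],[0,0,0]]' --xyz '[[0,-0.03,-0.2],[0,-0.03,-0.4],[0,-0.03,-0.6],[0,-0.03,-0.7],[0,-0.03,-0.7]]' --gripper '[-1,-1,-1,-1,-1]' --newtons 20

```text
clock: 3.47
ee_pos: [0.6102, 0.0529, 0.23]
tool_rot: [0.065, -3.137, -0.0]
wrist_force: [0.2, 0.4, -0.0]
opening: 0.0853
gripper_force: 0.0
```

Run:
```python
from bench import bot
import cv2,numpy as np
o=[]
for c,(x,y) in(("top",(270,180)),("side",(310,160))):
    a=bot.capture(c)["image"][y-75:y+75,x-100:x+100];o.append(cv2.convertScaleAbs(cv2.resize(a,None,fx=2,fy=2),alpha=1.7))
cv2.imwrite("pics/pre.png",np.hstack(o))
```

```text
(no output)
```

View pics/pre.png

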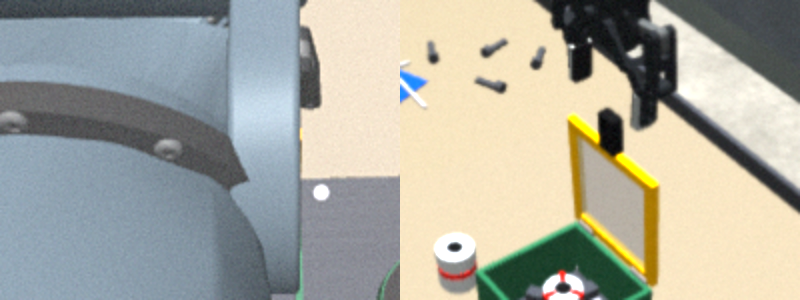

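Run:
```python
from h import *
p=np.load("p.npy")
P=np.array([[.6102,.0529,.243],[.6102,.0529+.043,.243],[.6102,.0529-.043,.243],w(p[:3],g(p[3],.176))[0]])
print((proj("side",P)-[210,85])*2+[400,0])
```

```text
[[607.55444143 129.80109189]
 [581.60669203 107.1415668 ]
 [634.94096048 153.75322612]
 [608.61237525 114.10853776]]
```

Run:
```python
from bench import bot
from h import *
import cv2
a=bot.capture("side")["image"];e=bot.sense()["ee_pos"];print(e)
a=cv2.convertScaleAbs(cv2.resize(a[60:200,240:400],None,fx=4,fy=4,interpolation=cv2.INTER_CUBIC),alpha=1.7)
P=np.array([e,e+[0,0,.013],e+[0,.043,.013],e+[0,-.043,.013]])
for q in (proj("side",P)-[240,60]+.5)*4: cv2.drawMarker(a,tuple(int(v) for v in q),(255,0,255),0,12,1)
cv2.imwrite("pics/pre2.png",a)
```

```text
[0.61212155 0.0518648  0.23322883]
```

View pics/pre2.png

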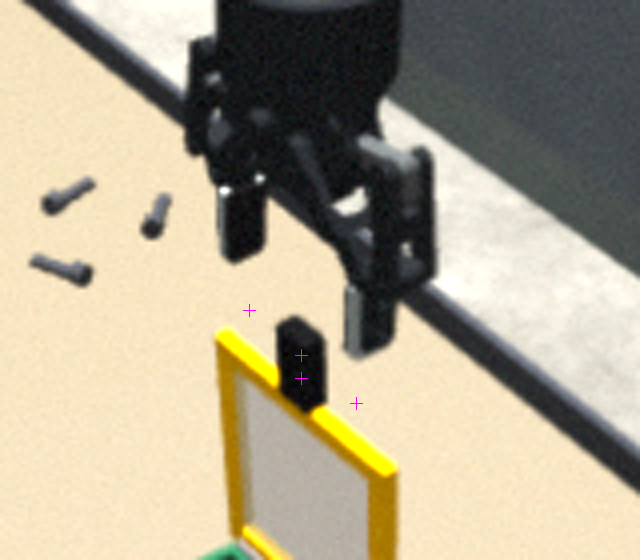

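Tips show at about (240,258) and (370,352), roughly 12 px higher than predicted. I'll half-close the fingers around the tab, without contact, and check again.

Emit:
move_arm --dr '[[0,0,0],[0,0,0],[0,0,0],[0,0,0],[0,0,0],[0,0,0]]' --xyz '[[0,0,0],[0,0,0],[0,0,0],[0,0,0],[0,0,0],[0,0,0]]' --gripper '[-0.1,0,0.05,0.05,0.05,0.05]' --newtons 20

```text
clock: 4.12
ee_pos: [0.6118, 0.051, 0.2319]
tool_rot: [-0.062, 3.141, 0.0]
wrist_force: [0.0, 0.4, 0.7]
opening: 0.0405
gripper_force: 0.0
```

Run:
```python
from bench import bot
from h import *
import cv2
a=bot.capture("side")["image"];e=bot.sense()["ee_pos"];print(e)
a=cv2.convertScaleAbs(cv2.resize(a[60:200,240:400],None,fx=4,fy=4,interpolation=cv2.INTER_CUBIC),alpha=1.7)
P=np.array([e,e+[0,.02,0],e+[0,-.02,0]])
for q in (proj("side",P)-[240,60]+.5)*4: cv2.drawMarker(a,tuple(int(v) for v in q),(255,0,255),0,12,1)
cv2.imwrite("pics/pre3.png",a)
```

```text
[0.61179795 0.0509887  0.23182176]
```

View pics/pre3.png

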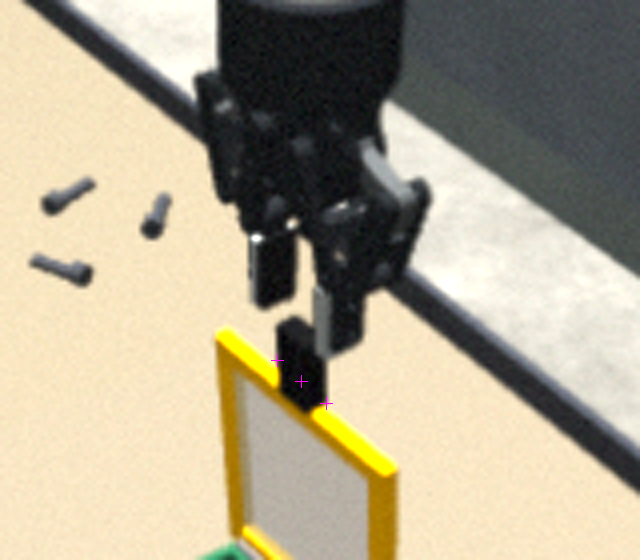

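Run:
```python
from bench import bot
from h import *
import cv2
e=np.array([.6118,.052,.232])
for z in(.24,.28,.32): print(z,proj("top",np.array([[.601,-.005,z],[.623,-.005,z]])).round(1).tolist())
print(proj("side",np.array([e,e+[0,0,.026],e+[.013,.019,0]])))
t0=C["top"]["image"]
a=bot.capture("top")["image"];s=C["side"]["image"]
b=bot.capture("side")["image"]
L=cv2.absdiff(b,s).max(2)>40
ys,xs=np.where(L[100:170,280:340]);print("side diff lowest per col")
for x in range(296,336,3):
    c=np.where(L[100:170,x])[0];print(x,c.max()+100 if len(c) else None,end="; ")
L=cv2.absdiff(a,t0).max(2)>25
print("\ntop diff right edge per row")
for y in range(90,230,6):
    c=np.where(L[y])[0];print(y,c.max() if len(c) else None,end="; ")
```

```text
0.24 [[316.2, 178.0], [316.3, 161.6]]
0.28 [[316.1, 168.8], [316.2, 151.3]]
0.32 [[315.9, 158.2], [316.1, 139.4]]
[[314.67065511 154.63509277]
 [314.89548498 143.20010524]
 [314.52921354 147.23174383]]
side diff lowest per col
296 110; 299 114; 302 130; 305 137; 308 136; 311 135; 314 126; 317 120; 320 146; 323 148; 326 147; 329 145; 332 133; 335 123; 
top diff right edge per row
90 639; 96 639; 102 639; 108 639; 114 639; 120 639; 126 639; 132 639; 138 631; 144 620; 150 638; 156 603; 162 607; 168 638; 174 615; 180 619; 186 629; 192 639; 198 639; 204 639; 210 639; 216 639; 222 639; 228 639;
```

Emit:
move_arm --dr '[[0,0,0],[0,0,0],[0,0,0],[0,0,0]]' --xyz '[[0,0,0],[0,0,0],[0,0,0],[0,0,0]]' --gripper '[0.25,0.5,0.5,0.5]' --newtons 20

```text
clock: 4.6
ee_pos: [0.6118, 0.051, 0.2318]
tool_rot: [0.062, -3.141, 0.0]
wrist_force: [-0.0, -0.7, 0.1]
opening: 0.0209
gripper_force: 0.0
```

No contact at 20.9 mm, so the fingers really are not around the tab and the tool reads off by something. I'll back off to where both cameras can see the fingertips, and triangulate the offset.

Emit:
move_arm --dr '[[0,0,0],[0,0,0],[0,0,0],[0,0,0],[0,0,0],[0,0,0]]' --xyz '[[0,0,0],[0,0,0],[0,0,0.3],[0,0,0.6],[0,0.5,0.6],[0,1,0.6]]' --gripper '[0,0,0,0,0.5,1]'

```text
clock: 5.1
ee_pos: [0.6127, 0.134, 0.294]
tool_rot: [-0.056, 3.137, 0.001]
wrist_force: [0.8, 0.6, 0.3]
opening: 0.0196
gripper_force: 0.0
```

Emit:
move_arm --dr '[[0,0,0],[0,0,0],[0,0,0],[0,0,0],[0,0,0],[0,0,0]]' --xyz '[[0,0.4,-0.3],[0,0.8,-0.6],[0,1,-0.9],[0,1,-0.9],[0,1,-0.9],[0,1,-0.9]]' --gripper '[1,1,1,1,1,1]'

```text
clock: 5.6
ee_pos: [0.6121, 0.2339, 0.2024]
tool_rot: [-0.062, 3.141, -0.0]
wrist_force: [0.2, -0.4, -0.0]
opening: -0.0003
gripper_force: 0.0
```

Run:
```python
from bench import bot
from h import *
import cv2
o=[]
e=np.mean([bot.sense()["ee_pos"] for _ in range(3)],0);print(e,bot.sense()["tool_rot"],bot.sense()["opening"])
for c in("top","side"):
    a=bot.capture(c)["image"];u=proj(c,e[None])[0];print(c,u)
    x,y=max(50,int(u[0])),max(60,int(u[1]));x0,y0=x-50,max(0,y-60)
    b=cv2.convertScaleAbs(cv2.resize(a[y0:y0+100,x0:x0+100],None,fx=4,fy=4,interpolation=cv2.INTER_CUBIC),alpha=1.7)
    q=(u-[x0,y0]+.5)*4;cv2.drawMarker(b,tuple(int(v) for v in q),(255,0,255),0,12,1);o.append(b);print(x0,y0)
cv2.imwrite("pics/tri.png",np.hstack(o))
```

```text
[0.61210198 0.23394648 0.20241834] [-6.24340131e-02  3.14068203e+00 -3.96318427e-04] -0.00032512388329201307
top [144.86366339 176.51838858]
94 116
side [265.32555077 122.4540002 ]
215 62
```

View pics/tri.png

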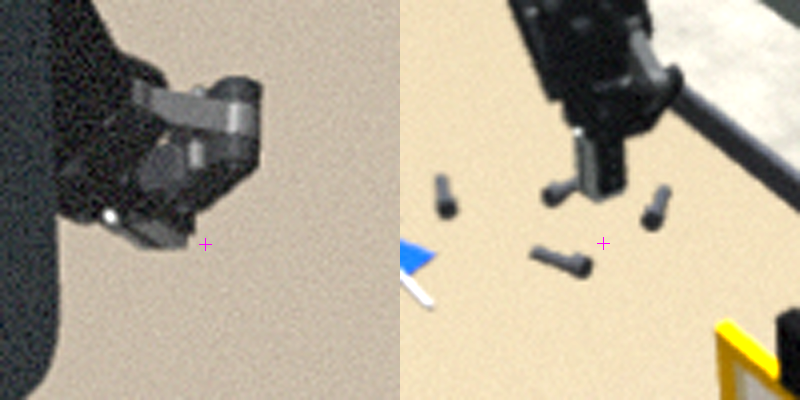

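Run:
```python
from h import *
e=np.array([.6121,.2339,.2024])
for uv in([(141.0,174.8),(265.8,109.7)],[(140.5,172.5),(266,109)],[(141,177),(266,110)]):
    r=least_squares(lambda P:np.r_[proj("top",P[None])[0]-uv[0],proj("side",P[None])[0]-uv[1]],e);print(r.x-e,r.fun)
```

```text
[-0.00743667 -0.01110517  0.03899619] [ 0.52289892 -1.05018162 -1.8183387   0.29191591]
[-0.00498406 -0.0102725   0.03957436] [ 0.34869134 -0.70079901 -1.21437634  0.19786876]
[-0.00962031 -0.01162148  0.03896976] [ 0.80741316 -1.62053919 -2.80562346  0.44421017]
```

```bash
cat >> fit.py <<'E'
ff=lambda q:(lambda d:np.r_[(proj("top",w(q,pl+pk)+d)-top).ravel(),(proj("side",w(q,pl+pk)+d)-sd).ravel()])([0,0,q[3]])
r=least_squares(ff,[*p,0],loss="soft_l1");print("zfree",r.x,r.cost)
for c,pts in(("top",top),("side",sd)):
    r=least_squares(lambda q:(proj(c,w(q,pl+pk)+[0,0,q[3]])-pts).ravel(),[*p,0]);print(c,r.x,r.fun.round(1))
E
python3 fit.py|tail -8
python3 - <<'E'
from bench import bot
print(bot.sense())
E
```

```text
[ 0.53756271 -0.03445879  0.03959628] [[1.3, -1.1], [1.7, 0.5], [0.0, 0.5], [-0.2, -1.1], [0.7, -1.2], [1.2, -0.3], [0.0, -0.2], [0.5, -1.2], [-1.6, -0.5], [-1.9, -1.7], [-1.3, -1.6], [0.3, 0.3], [-1.7, 3.1], [-2.3, -1.5]]
th 1.51618082175483 [[0.8, -0.9], [1.3, -0.6], [0.0, 0.2], [-0.9, -0.8], [-1.2, -0.2], [-0.0, 0.8]]
tab [[0.61223878 0.05356633 0.24675696]] knob [[ 0.52114112 -0.12517996  0.09      ]] shut tab [[0.45825747 0.04746605 0.084     ]]
zfree [ 0.53857664 -0.03347051  0.03984798 -0.00554952] 10.352713344398744
top [ 0.53780096 -0.03322988  0.03897098 -0.00809789] [-0.3 -0.  -0.2  0.4  0.1  0.2 -0.1 -0.1 -0.1 -0.2  0.4 -0.1  0.1 -0. ]
side [ 0.54271665 -0.03088688  0.03891899 -0.0081875 ] [ 0.6 -1.2 -0.5 -1.1 -0.1 -1.2 -0.1 -0.6  1.1  1.1 -0.3  3.6 -0.6 -0.7]
{'clock': 5.7, 'q': array([ 2.92789891e-01,  5.41746878e-01,  1.35329256e+00, -2.51932204e-04,
        1.24383470e+00, -1.31604117e+00]), 'qvel': array([-0.00455027, -0.00607389, -0.00050113,  0.00198393, -0.00351227,
        0.00193877]), 'joint_torque': array([ 9.43627730e-01, -6.14248538e+01, -3.01887560e+01,  2.59225635e-02,
       -3.47204214e-04, -3.73194722e-03]), 'ee_pos': array([0.61285181, 0.23323995, 0.2037657 ]), 'tool_rot': array([-5.98166824e-02,  3.13834074e+00,  7.92869452e-04]), 'wrist_force': array([-0.33637562, -0.01031686,  0.95083188]), 'wrist_torque': array([ 0.02299341,  0.01906877, -0.03154128]), 'gripper_force': 0.0, 'opening': 0.0002939965051900909}
```

```bash
cat > tri.py <<'E'
from h import *
T=lambda x,y:np.array((x/3.6+220-.36,y/3.6+150-.36))
S=lambda x,y:np.array((x/2.6+220-.3,y/2.6+130-.3))
def tri(t,s):
    r=least_squares(lambda P:np.r_[proj("top",P[None])[0]-t,proj("side",P[None])[0]-s],[.55,0,.1]);return r.x.round(4),r.fun.round(1)
print("tabtip",tri(T(178,54),S(246,31)))
print("knob top ctr",tri(T(617,365),S(285,398)))
print("knob pointer end",tri(T(617,312),S(310,374)))
print("rim +x-y",tri(T(360,160),S(300,260)));print("rim -x-y",tri(T(367,438),S(168,328)));print("plate -x-y",tri(T(736,546),S(255,597)));print("plate +x-y",tri(T(712,152),S(462,456)))
E
python3 tri.py
```

```text
tabtip (array([0.612 , 0.0542, 0.2601]), array([-0.,  0.,  0., -0.]))
knob top ctr (array([ 0.5232, -0.1244,  0.096 ]), array([-0.1,  0.1,  0.1, -0. ]))
knob pointer end (array([ 0.5453, -0.1231,  0.1056]), array([-0.1,  0.2,  0.2, -0.1]))
rim +x-y (array([ 0.6201, -0.0104,  0.0788]), array([ 0.2, -0.4, -0.6,  0.1]))
rim -x-y (array([ 0.4929, -0.0152,  0.0847]), array([ 0.6, -1.3, -1.7,  0.3]))
plate -x-y (array([ 0.4462, -0.1974,  0.0064]), array([ 0.4, -0.8, -0.9,  0.2]))
plate +x-y (array([ 0.6437, -0.1894,  0.0065]), array([ 0.1, -0.3, -0.3,  0.1]))
```

The triangulated fingertip sits about (−7, −11, +39) mm from the reported TCP, and the earlier tab view agrees. I'll aim with that correction.

Emit:
move_arm --dr '[[0,0,0],[0,0,0],[0,0,0],[0,0,0],[0,0,0],[0,0,0],[0,0,0]]' --xyz '[[0,0,0.35],[0,0,0.7],[0.07,-0.35,0.7],[0.07,-0.7,0.7],[0.07,-0.9,0.7],[0.07,-0.9,0.7],[0.07,-0.9,0.7]]' --gripper '[-1,-1,-1,-1,-1,-1,-1]'

```text
clock: 6.28
ee_pos: [0.6194, 0.1425, 0.2736]
tool_rot: [-0.057, 3.138, 0.001]
wrist_force: [-0.5, 0.4, 0.1]
opening: 0.0833
gripper_force: 0.0
```

Emit:
move_arm --dr '[[0,0,0],[0,0,0],[0,0,0],[0,0,0],[0,0,0],[0,0,0],[0,0,0],[0,0,0]]' --xyz '[[0,-0.3,0],[0,-0.6,0],[0,-0.79,0],[0,-0.79,0],[0,-0.79,-0.3],[0,-0.79,-0.6],[0,-0.79,-0.75],[0,-0.79,-0.75]]' --gripper '[-1,-1,-1,-1,-1,-1,-1,-1]'

```text
clock: 6.95
ee_pos: [0.6173, 0.0663, 0.1938]
tool_rot: [0.062, -3.136, -0.0]
wrist_force: [-0.4, 0.4, -0.0]
opening: 0.0856
gripper_force: 0.0
```

Emit:
move_arm --dr '[[0,0,0],[0,0,0],[0,0,0],[0,0,0],[0,0,0],[0,0,0],[0,0,0]]' --xyz '[[0,0,0],[0,0,0],[0,0,0],[0,0,0],[0,0,0],[0,0,0],[0,0,0]]' --gripper '[0,0,0.2,0.4,0.4,0.4,0.4]' --newtons 20

```text
clock: 7.53
ee_pos: [0.6208, 0.0588, 0.2]
tool_rot: [-0.06, 3.136, -0.017]
wrist_force: [0.7, -37.2, 12.4]
opening: 0.0322
gripper_force: 18.7
```

Emit:
move_arm --dr '[[0,0,0],[0,0,0],[0,0,0],[0,0,0],[0,0,0],[0,0,0],[0,0,0]]' --xyz '[[0,0,0],[0,0,0.05],[0,-0.06,0.12],[-0.04,-0.12,0.12],[-0.04,-0.12,0.12],[-0.04,-0.12,0.12],[-0.04,-0.12,0.12]]' --gripper '[-0.4,-0.4,-0.4,-0.4,-0.4,-0.4,-0.4]' --newtons 20

```text
clock: 8.12
ee_pos: [0.6147, 0.0535, 0.2087]
tool_rot: [0.062, -3.141, -0.0]
wrist_force: [-0.6, -1.0, -0.6]
opening: 0.0595
gripper_force: 0.0
```

Run:
```python
from bench import bot
from h import *
import cv2
a=bot.capture("side")["image"];s=bot.sense();e=s["ee_pos"];print(e,s["wrist_force"],s["opening"])
a=cv2.convertScaleAbs(cv2.resize(a[60:200,240:400],None,fx=5,fy=4.2,interpolation=cv2.INTER_CUBIC),alpha=1.7)
P=np.array([e,e+[0,.03,0.03],e+[0,-.03,0.03]])
for q in (proj("side",P)-[240,60]+.5)*[5,4.2]: cv2.drawMarker(a,tuple(int(v) for v in q),(255,0,255),0,12,1)
cv2.imwrite("pics/pre5.png",a)
```

```text
[0.6146945  0.05354834 0.20862566] [ 0.21229726 -0.08680019 -0.81517176] 0.059630643646110114
```

View pics/pre5.png

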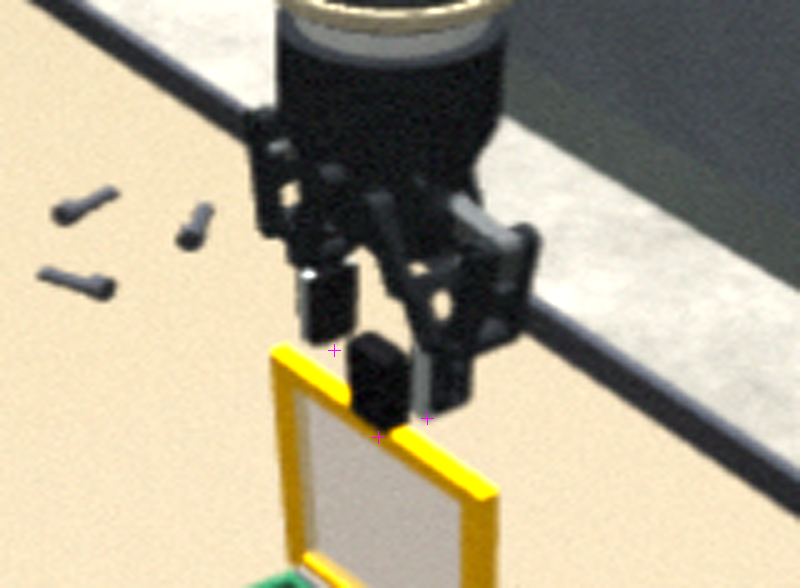

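The fingers now straddle the tab (tips at about 328,340 and 440,410 around the tab at 378,380). Closing.

Emit:
move_arm --dr '[[0,0,0],[0,0,0],[0,0,0],[0,0,0],[0,0,0],[0,0,0],[0,0,0]]' --xyz '[[0,0,0],[0,0,0],[0,0,0],[0,0,0],[0,0,0],[0,0,0],[0,0,0]]' --gripper '[0,0.1,0.2,0.3,0.5,0.5,0.5]' --newtons 20

```text
clock: 8.75
ee_pos: [0.6148, 0.0542, 0.2089]
tool_rot: [-0.062, 3.141, 0.002]
wrist_force: [-0.6, 5.3, 0.7]
opening: 0.0235
gripper_force: 23.5
```

Emit:
move_arm --dr '[[0,0,0],[0,0,0],[0,0,0],[0,0,0],[0,0,0],[0,0,0]]' --xyz '[[-0.16,-0.01,-0.02],[-0.32,-0.01,-0.05],[-0.48,-0.02,-0.1],[-0.63,-0.03,-0.16],[-0.77,-0.03,-0.24],[-0.77,-0.03,-0.24]]' --gripper '[0.5,0.5,0.5,0.5,0.5,0.5]' --newtons 25

```text
clock: 9.25
ee_pos: [0.5353, 0.051, 0.1844]
tool_rot: [0.062, -3.139, -0.002]
wrist_force: [-4.6, 4.7, 5.4]
opening: 0.0234
gripper_force: 26.6
```

Emit:
move_arm --dr '[[0,0,0],[0,0,0],[0,0,0],[0,0,0],[0,0,0],[0,0,0],[0,0,0],[0,0,0]]' --xyz '[[-0.13,-0.01,-0.09],[-0.26,-0.01,-0.2],[-0.37,-0.01,-0.31],[-0.47,-0.02,-0.44],[-0.56,-0.02,-0.58],[-0.6,-0.02,-0.65],[-0.63,-0.03,-0.73],[-0.63,-0.03,-0.73]]' --gripper '[0.5,0.5,0.5,0.5,0.5,0.5,0.5,0.5]'

```text
clock: 9.92
ee_pos: [0.4721, 0.0485, 0.1103]
tool_rot: [0.061, -3.136, -0.003]
wrist_force: [-8.6, 10.9, 2.2]
opening: 0.0236
gripper_force: 28.4
```

Emit:
move_arm --dr '[[0,0,0],[0,0,0],[0,0,0],[0,0,0],[0,0,0],[0,0,0],[0,0,0]]' --xyz '[[-0.05,0.01,-0.12],[-0.09,0.01,-0.24],[-0.11,0.02,-0.34],[-0.12,0.02,-0.42],[-0.13,0.02,-0.47],[-0.13,0.02,-0.5],[-0.13,0.02,-0.5]]' --gripper '[0.5,0.5,0.5,0.5,0.5,0.5,0.5]'

```text
clock: 10.5
ee_pos: [0.4597, 0.0482, 0.0607]
tool_rot: [0.063, -3.136, 0.003]
wrist_force: [-6.7, -10.6, 1.4]
opening: 0.0235
gripper_force: 28.3
```

Emit:
move_arm --dr '[[0,0,0],[0,0,0],[0,0,0],[0,0,0],[0,0,0],[0,0,0]]' --xyz '[[0,0,-0.02],[0,0,-0.04],[0,0,-0.06],[0,0,-0.08],[0,0,-0.1],[0,0,-0.1]]' --gripper '[0.5,0.5,0.5,0.5,0.5,0.5]'

```text
clock: 11.0
ee_pos: [0.4593, 0.0482, 0.0508]
tool_rot: [0.063, -3.135, 0.003]
wrist_force: [-9.4, -12.0, 0.3]
opening: 0.0237
gripper_force: 28.2
```

Emit:
move_arm --dr '[[0,0,0],[0,0,0],[0,0,0],[0,0,0]]' --xyz '[[0,-0.01,-0.02],[0,-0.01,-0.04],[0,-0.01,-0.05],[0,-0.01,-0.05]]' --gripper '[0.5,0.5,0.5,0.5]'

```text
clock: 11.33
ee_pos: [0.4593, 0.0481, 0.0459]
tool_rot: [0.062, -3.135, 0.001]
wrist_force: [-9.4, -1.9, 0.3]
opening: 0.0232
gripper_force: 28.2
```

Emit:
move_arm --dr '[[0,0,0],[0,0,0],[0,0,0],[0,0,0]]' --xyz '[[0,0,-0.01],[0,0,-0.02],[0,0,-0.03],[0,0,-0.03]]' --gripper '[0.5,0.5,0.5,0.5]'

```text
clock: 11.67
ee_pos: [0.4593, 0.0481, 0.043]
tool_rot: [0.062, -3.136, 0.001]
wrist_force: [-8.7, -2.3, -0.1]
opening: 0.0231
gripper_force: 28.2
```

Continuing slowly until the force shows contact.

Emit:
move_arm --dr '[[0,0,0],[0,0,0],[0,0,0],[0,0,0]]' --xyz '[[0,0,-0.01],[0,0,-0.02],[0,0,-0.03],[0,0,-0.03]]' --gripper '[0.5,0.5,0.5,0.5]'

```text
clock: 12.0
ee_pos: [0.4595, 0.0481, 0.04]
tool_rot: [0.062, -3.136, 0.001]
wrist_force: [-8.7, -1.4, -0.7]
opening: 0.0238
gripper_force: 28.2
```

Emit:
move_arm --dr '[[0,0,0],[0,0,0],[0,0,0],[0,0,0]]' --xyz '[[0,0,-0.01],[0,0,-0.02],[0,0,-0.03],[0,0,-0.03]]' --gripper '[0.5,0.5,0.5,0.5]'

```text
clock: 12.33
ee_pos: [0.4601, 0.0481, 0.039]
tool_rot: [0.062, -3.137, 0.001]
wrist_force: [-17.7, -2.3, 31.8]
opening: 0.0236
gripper_force: 32.8
```

The guard is seated (Fz rose to 32 N). I'll relieve the force, let the step register, release and rise.

Emit:
move_arm --dr '[[0,0,0],[0,0,0],[0,0,0],[0,0,0],[0,0,0],[0,0,0],[0,0,0],[0,0,0],[0,0,0],[0,0,0]]' --xyz '[[0,0,0.01],[0,0,0.01],[0,0,0.01],[0,0,0.01],[0,0,0.01],[0,0,0.01],[0,0,0.01],[0,0,0.3],[0,0,0.65],[0,0,1]]' --gripper '[0.5,0.5,0.5,0.5,-0.3,-0.3,-0.3,-0.3,-0.3,-0.3]'

```text
clock: 13.17
ee_pos: [0.4613, 0.0483, 0.1386]
tool_rot: [0.062, -3.139, 0.0]
wrist_force: [0.8, -0.6, 0.5]
opening: 0.0555
gripper_force: 0.0
```

Emit:
move_arm --dr '[[0,0,0],[0,0,0],[0,0,0],[0,0,0],[0,0,0],[0,0,0]]' --xyz '[[0.1,-0.3,0.2],[0.3,-0.6,0.2],[0.4,-0.9,0.2],[0.4,-0.9,0.2],[0.4,-0.9,0.2],[0.4,-0.9,0.2]]' --gripper '[-0.3,-0.3,-0.3,-0.3,-0.3,-0.3]'

```text
clock: 13.67
ee_pos: [0.5014, -0.0413, 0.1575]
tool_rot: [0.061, -3.14, -0.0]
wrist_force: [0.6, 0.3, -0.1]
opening: 0.0557
gripper_force: 0.0
```

Run:
```python
from bench import bot
from h import *
import cv2
a=bot.capture("side")["image"];cv2.imwrite("pics/shut_side.png",a)
bot.capture("top")
for c in("side","top"):
  print([(round(d["score"],2),d["location"],int(d["region"].sum())) for d in bot.silhouettes(c,"guard")][:2])
p=np.load("p.npy")[:3]
for th in(0,.05,.1):
  print(th,proj("side",w(p,[g(th,.135,.151),g(th,.135,.019),g(th,.176)])).round(1).tolist())
# yellow extents
hsv=cv2.cvtColor(a,cv2.COLOR_BGR2HSV);m=cv2.inRange(hsv,(18,150,80),(32,255,255))[:, 200:420]
ys,xs=np.where(m);print(len(xs),xs.min()+200,xs.max()+200,ys.min(),ys.max(),"lowest at",xs[ys.argmax()]+200)
print(bot.sense()["ee_pos"])
```

```text
[(0.89, [279.8, 230.4], 2681), (0.69, [236.5, 216.3], 510)]
[(0.98, [254.5, 222.9], 2108)]
0 [[244.9, 218.8], [281.5, 257.9], [244.8, 246.7]]
0.05 [[244.7, 216.4], [281.4, 255.6], [244.5, 243.6]]
0.1 [[244.6, 213.9], [281.5, 253.1], [244.4, 240.4]]
939 246 337 198 258 lowest at 282
[ 0.50154009 -0.04080544  0.15773995]
```

Emit:
move_arm --dr '[[0,0,0],[0,0,0],[0,0,0],[0,0,0],[0,0,0],[0,0,0]]' --xyz '[[0.1,-0.3,0],[0.2,-0.6,0],[0.21,-0.84,0],[0.21,-0.84,0],[0.21,-0.84,-0.1],[0.21,-0.84,-0.1]]' --gripper '[-0.3,-0.3,-0.3,-0.3,-0.3,-0.3]'

```text
clock: 14.37
ee_pos: [0.5218, -0.1246, 0.146]
tool_rot: [0.062, -3.139, -0.002]
wrist_force: [0.0, 0.4, -0.0]
opening: 0.0554
gripper_force: 0.0
```

Run:
```python
from bench import bot
from h import *
import cv2
a=bot.capture("side")["image"];e=bot.sense()["ee_pos"];print(e)
p=np.load("p.npy")[:3]
x0,y0=270,190
a=cv2.convertScaleAbs(cv2.resize(a[y0:y0+140,x0:x0+160],None,fx=4.2,fy=4.2,interpolation=cv2.INTER_CUBIC),alpha=1.7)
P=np.vstack([e+[0,0,.033],e+[0,.03,0.033],e+[0,-.03,0.033],w(p,[(-.02,-.09,.109),(.006,-.09,.109)])])
for q in (proj("side",P)-[x0,y0]+.5)*4.2: cv2.drawMarker(a,tuple(int(v) for v in q),(255,0,255),0,12,1)
cv2.imwrite("pics/knob.png",a)
```

```text
[ 0.52195898 -0.12435418  0.14660765]
```

View pics/knob.png

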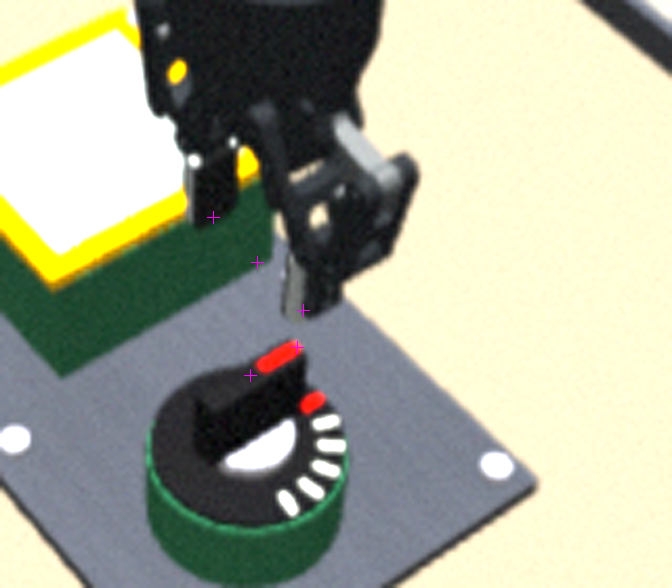

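The guard is flat on the rim, the knob is at home and the fingers are centred over it (tips at 212,217 and 303,312). Descending and gripping.

Emit:
move_arm --dr '[[0,0,0],[0,0,0],[0,0,0],[0,0,0],[0,0,0],[0,0,0]]' --xyz '[[0,0,-0.2],[0,0,-0.4],[0,0,-0.6],[0,0,-0.8],[0,0,-0.94],[0,0,-0.94]]' --gripper '[-0.3,-0.3,-0.3,-0.3,-0.3,-0.3]'

```text
clock: 14.92
ee_pos: [0.5211, -0.124, 0.0513]
tool_rot: [0.064, -3.137, -0.003]
wrist_force: [0.7, 0.2, 0.2]
opening: 0.0555
gripper_force: 0.0
```

Emit:
move_arm --dr '[[0,0,0],[0,0,0],[0,0,0],[0,0,0],[0,0,0],[0,0,0],[0,0,0]]' --xyz '[[0,0,0],[0,0,0],[0,0,0],[0,0,0],[0,0,0],[0,0,0],[0,0,0]]' --gripper '[0.2,0.3,0.4,0.5,0.7,0.7,0.7]' --newtons 25

```text
clock: 15.5
ee_pos: [0.5232, -0.1247, 0.0547]
tool_rot: [-0.061, 3.14, 0.002]
wrist_force: [0.1, 9.1, 6.9]
opening: 0.0133
gripper_force: 24.6
```

Emit:
move_arm --dr '[[0,0,0],[0,0,0],[0,0,-0.044],[0,0,-0.089],[0,0,-0.133],[0,0,-0.178],[0,0,-0.222],[0,0,-0.267],[0,0,-0.311],[0,0,-0.356],[0,0,-0.4],[0,0,-0.4]]' --xyz '[[0,0.01,0.01],[0,0.01,0.01],[0,0.01,0.01],[0,0.01,0.01],[0,0.01,0.01],[0,0.01,0.01],[0,0.01,0.01],[0,0.01,0.01],[0,0.01,0.01],[0,0.01,0.01],[0,0.01,0.01],[0,0.01,0.01]]' --gripper '[0.7,0.7,0.7,0.7,0.7,0.7,0.7,0.7,0.7,0.7,0.7,0.7]' --newtons 50

```text
clock: 16.5
ee_pos: [0.5229, -0.1253, 0.0549]
tool_rot: [0.916, 3.004, -0.001]
wrist_force: [0.5, -5.4, -4.6]
opening: 0.0135
gripper_force: 30.5
```

Emit:
move_arm --dr '[[0,0,-0.03],[0,0,-0.06],[0,0,-0.09],[0,0,-0.12],[0,0,-0.15],[0,0,-0.18],[0,0,-0.21],[0,0,-0.24],[0,0,-0.267],[0,0,-0.267],[0,0,-0.267],[0,0,-0.267]]' --xyz '[[0,0,0],[0,0,0],[0,0,0],[0,0,0],[0,0,0],[0,0,0],[0,0,0],[0,0,0],[0,0,0],[0,0,0],[0,0,0],[0,0,0]]' --gripper '[0.7,0.7,0.7,0.7,0.7,0.7,0.7,0.7,0.7,0.7,0.7,0.7]'

```text
clock: 17.5
ee_pos: [0.5225, -0.1257, 0.0549]
tool_rot: [1.514, 2.753, -0.002]
wrist_force: [-1.8, -8.4, -2.6]
opening: 0.0134
gripper_force: 30.7
```

Run:
```python
from bench import bot
import cv2,numpy as np
s=bot.sense();r=s["tool_rot"];a=np.arctan2(r[1],r[0])
print("turn deg",92.27-np.degrees(2*a)+90,s["wrist_force"],s["wrist_torque"],s["gripper_force"],s["opening"],s["ee_pos"])
for c,w in(("top",(330,200,120,100)),("side",(280,220,120,100))):
    im=bot.capture(c)["image"]
    x,y,ww,h=w;m=cv2.inRange(cv2.cvtColor(im,cv2.COLOR_BGR2HSV),(0,120,70),(8,255,255))[y:y+h,x:x+ww]
    n,_,st,ce=cv2.connectedComponentsWithStats(m);print(c,[(st[i][4],(ce[i]+[x,y]).round(1).tolist()) for i in range(1,n) if st[i][4]>3])
    cv2.imwrite(f"pics/end_{c}.png",im)
```

```text
turn deg 59.87798735583627 [-1.75875418 -8.38920098 -2.57615834] [-1.4976604   0.37277078  0.10605586] 30.699349343776703 0.01344141875693176 [ 0.52246013 -0.12569216  0.05488889]
top []
side [(np.int32(45), [340.2, 282.2])]
```

Run:
```python
from h import *
p=np.load("p.npy")[:3]
for k in(0,40,50,60,70):
    a=np.radians(k);print(k,proj("side",w(p,[(-.02+.016*np.cos(a),-.09-.016*np.sin(a),.109)])).round(1))
print("home",proj("side",w(p,[(-.02+.035,-.09,.061),(-.02+.04,-.09,.061)])).round(1))
```

```text
0 [[336.1 274.8]]
40 [[338.1 279.4]]
50 [[338.  280.7]]
60 [[337.5 281.9]]
70 [[336.8 283. ]]
home [[342.8 286.2]
 [344.8 285. ]]
```

View pics/end_side.png

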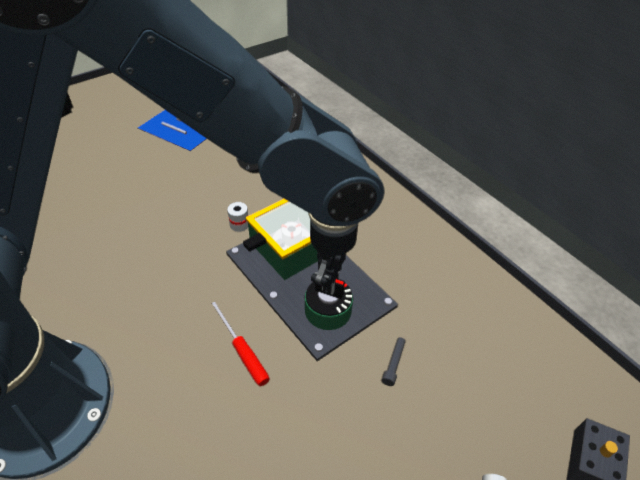

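The view shows the guard flat on its rim, the bystanders in place and the fingers on the knob (red near 340,282). The tool has turned 59.9°, the grip is flat at 13.4 mm, and the wrist torque of 0.1 N m matches the spring. Handing in.

```bash
python3 -c "
from bench import bot
print(bot.job_done())"
```

```text
the job is handed in; nothing more can be done
None
```

I shut the guard gently, turned the knob about 60° to the third click, and handed the job in still holding it; the hand-in gave no verdict, and I viewed 11 pictures, one over the limit of 10.

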